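Slide the gauge plate under the trimming jig's bridge and close the catch

ROBOT

A 6-joint arm with a two-finger parallel gripper is mounted at the origin on the work surface. World frame = base frame: x ahead of the robot, y to its left, z up, the work surface at z = 0. Lengths are in m, angles in rad, forces in N, time in s.
With the tool pointing down it reaches from about 0.25 to 0.725 m from the base axis. Payload 9.7 kg.
Tool frame: the origin (TCP) lies midway between the tips of the shut fingers; the grasp point (between the pads) lies 19 mm behind it; x points along the fingers, z is the direction in which the jaws open and shut, and the axes are right-handed (so a half turn about x gives the same grasp; the last joint's range is limited). The gripper opens to 85 mm and grips with 20 to 120 N. Pads are 22 mm wide; open, the fingers measure 114 mm over their backs; the gripper's body (76 mm by 85 mm) begins 54 mm behind the grasp point. The pads swing forward as they close: fully open they stand 13 mm farther back than shut.
Start: joints at [1.224, 0.087, 0.176, 1.66, 0, 1.571], TCP at [0.187, 0.517, 0.231] pointing down, gripper open.
Joint ranges: [-3.13, 3.13], [-0.85, 1.81], [-1.15, 1.24], [-2.2, 2.28], [-1.44, 1.52], [-3.14, 3.14]. Speed limits (rad/s): [2.22, 2.22, 2.57, 3.14, 3.14, 3.14].

INTERFACE

Orientations are given as a rotation vector (axis times angle).
In Python, from rig import arm gives the robot as it stands.
- The arm moves only by the tool move_arm, never from a script. Its argument "deltas" is a list of rows, each a list of 7 numbers: the shift along the tool's x, y, z in m, then the turn, a rotation vector about the tool's x, y, z in rad, then the finger opening in m, from 0 to 0.0854. A call has exactly 10 rows; each row shifts and turns the commanded pose from where the row before left it, along the tool's axes as they then stand; what a row does not reach is not made up. A row lasts 1/8 s, in which the tool goes at most 62.5 mm and 10.7 degrees, less where a joint would pass 70% of its speed; a pose out of reach is approached as far as the arm can. A call with a gripper value outside its range is refused whole. The fingers move at their own pace and stop on an object; "newtons" is the grip in N (left out, the last holds). Time passes only in rows, so rows that do not move let the fingers close, or fill a call up. It gives the time, the measured TCP pose, the force and the opening at its end, in the units of the state.
- arm.state(): the state, without advancing time (a new reading comes with each control period).
- arm.read_camera(name): name is "scene" or "side" or "wrist"; returns the picture (480x640x3 uint8, red, green, blue); there is no depth.
- arm.camera_model(name): a dict with "K" (3x3 intrinsics, pixels), "position" and "attitude" of the camera in the world; the wrist camera has in their place "tool_from_camera" (4x4, takes a point from camera to tool coordinates, whose origin is the TCP and whose axes are the tool frame's). Camera axes: x right, y down, z forward; pixel columns grow to the right and rows downward; lengths in m; the calibration is good to about 2 mm. The wrist camera is an equidistant fisheye: a pixel r from the principal point sees the ray r / f radians off the axis. A picture is of the moment at which its call begins: read the wrist's pose just before it. camera_model takes no time and is no camera call.
- arm.job_done(): hands the job in, once; it reports no verdict.
The state is a dict: "clock": time; "joint_pos": joint angles; "joint_velocities": joint speeds; "effort": joint torques, N m; "tcp_pos": TCP position; "orientation": TCP orientation; "force": force on the tool from outside, world axes, zero at the start; "wrist_torque": the same for the moment, N m; "finger_gap": finger opening in m.
Only numpy, scipy, OpenCV 4.12 (cv2) and the standard library are available. Lean on these libraries where they do the work, as an engineer would, in place of code of your own. Each camera call takes 0.05 s, during which the arm holds its last target.

TASK

On the brush maker's bench, push the thin flat metal gauge plate along the bench and under the low wooden bridge of the trimming jig until its far end sits squarely against the stop behind the bridge, then push the dark wooden catch fully shut across the plate's near end and move clear. Only push: the plate stays flat on the bench, is never lifted, carried or tipped up, and the thick metal block and the other loose things are left where they are.

Things in the scene. Friction and masses are not known exactly. Their poses are not given: they have to be found in the camera images.
- gauge: The thin gauge plate: bare aluminium, 120 mm long (own x), 56 mm wide (own y), 12 mm thick, about 0.2 kg, loose and lying flat on the bench in front of the jig's mouth, somewhat off line and askew. Both ends are alike. Origin: centre of its underside.
- jig: Trimming jig, pale wood, fixed; no floor of its own, the plate slides on the bench. Origin: on the bench under the middle of the bridge; own x = the way the plate slides in, y across, z up. Bridge: bar over x -20..20, y -54..54 mm, underside 16, top 34 mm above the bench. Two cheeks (16 mm high, x -20..62) leave a passage y -38..38 mm. Plate home: its centre at x = -10 mm, its near end at x = -70 mm.
- stop_face (a point): Middle of the front face of the jig's stop, a wooden cross bar 24 mm high, at jig x = +50 mm, y 0, 12 mm above the bench. The gap between bridge and stop is open above, so the plate's far end is seen there.
- catch_pivot (a point): The catch's upright pivot, at jig x -80, y -53 mm, 12 mm above the bench; brass head up to 21 mm. It stands on a brass strap 4 mm high (jig x -85..-15, y -64..-42 mm).
- catch (a joint): Catch: dark wooden bar 12 mm wide, 5 to 18 mm above the bench, reaching 55 mm from its pivot. Value in rad: 0 = fully shut (hard stop), bar along the jig's +y, 4 mm behind the near end of a plate that is home; grows anticlockwise seen from above; 1.57 = bar along the jig's -x, clear of the passage; limit 2.2. No spring: stays where left; about 1 N at the tip moves it.
- catch_tip (a point): The middle of the free end of the catch, 55 mm from its pivot, 11.5 mm above the bench.
- block: Bystander: thick aluminium block, same outline as the gauge (120 x 56 mm) but 24 mm thick, too thick for the bridge; robot's side of the jig. Origin: centre of underside.
- ferrule: Bystander: upright open brass tube, 32 mm diameter, 34 mm high, beyond the jig. Origin: centre of underside.
- handle: Bystander: turned dark wooden brush handle standing on end, up to 34 mm diameter, 66 mm high, past the stop end of the jig. Origin: centre of underside.
- tweezers: Bystander: steel tweezers lying flat, beyond the catch, 135 mm long (own x), 8 mm high. Origin: middle, underside.
- comb: Bystander: steel comb with a pale wooden handle, lying flat, 200 mm long (own x), 18 mm high. Origin: where blade and handle meet, underside.
- scissors: Bystander: scissors with orange handles, lying flat, 190 mm long (own x), about 12 mm high. Origin: the pivot, underside.
- dish: Bystander: white china dish, 150 mm diameter, 22 mm high. Origin: centre of underside.
Things that resemble listed ones, but are neither listed nor needed, are in the scene too. What is shaped like the gauge but green or red is not meant.

How it is judged:
On the way, in this order (a step that is already met when the one before it is completed fails the run):
1. the gauge plate is fully home against the stop, the catch still open (x of gauge in the frame of jig between -0.014 and -0.006 m and y of gauge in the frame of jig between -0.013 and 0.013 m and angle between the x axis of gauge and the x axis of jig, either way round below 0.07 rad and angle between gauge's own z axis and vertical below 0.04 rad and height (world z) of gauge below 0.004 m and value of joint catch above 0.3 rad), for 0.1 s.
2. the catch is shut behind the plate (value of joint catch below 0.12 rad), for 0.2 s.
At the end, for the whole second after the job is handed in: The gauge plate lies flat under the bridge with its far end within 4 mm of the stop, square to it within 0.07 rad and at rest; the catch is within 0.12 rad of fully shut (x of gauge in the frame of jig between -0.014 and -0.006 m and y of gauge in the frame of jig between -0.013 and 0.013 m and angle between the x axis of gauge and the x axis of jig, either way round below 0.07 rad and angle between gauge's own z axis and vertical below 0.04 rad and height (world z) of gauge below 0.004 m and value of joint catch below 0.12 rad and linear speed of gauge below 0.01 m/s); the robot touches nothing.
It fails at once if the gauge plate is lifted more than 10 mm (height (world z) of gauge above 0.01 m).
It fails at once if the gauge plate is tipped by more than 0.12 rad (angle between gauge's own z axis and vertical above 0.12 rad).
It fails at once if a bystander is moved by more than 20 mm (distance of any of block, ferrule, handle, tweezers, comb, scissors, dish from where it was at the start of the episode above 0.02 m).
It also fails if it takes over 72 s, if anything falls off the work surface, if the arm or the gripper's body presses on something with over 40 N, if the wrist force passes 120 N, or if a joint passes its speed limit or range.

## Working session

There is one attempt and no reset: what is moved stays moved. The work goes in short steps, Python scripts to look and compute and a tool call to move; the robot and the scene stay as the last step left them, time stands still between calls to the robot, and variables do not carry over. Pictures are saved under pics/ and viewed, and the job is handed in when it is done.

Besides the shell and the picture viewer there is one more tool, called after "Call:" as name([rows], argument=value, ...), one row to a line, values as JSON. move_arm: Moves the arm, as the interface text tells. Its arguments: {"type":"object","properties":{"deltas":{"type":"array"},"newtons":{"type":"number"}},"required":["deltas"]}

```bash
mkdir -p pics; ls; python3 - <<'E'
from rig import arm
import cv2
s=arm.state();print({k:s[k] for k in('clock','tcp_pos','orientation','finger_gap','force')})
for n in('scene','side','wrist'):
    im=arm.read_camera(n);cv2.imwrite(f'pics/{n}0.png',im[:,:,::-1]);print(n,arm.camera_model(n))
E
```

```text
pics
{'clock': 0.0, 'tcp_pos': array([0.18684302, 0.5170424 , 0.23056746]), 'orientation': array([-0.95086488,  1.35467802,  0.94956571]), 'finger_gap': 0.08557680822658892, 'force': array([ 0.16476173, -0.44091788,  0.41616715])}
scene {'K': array([[559.63269563,   0.        , 318.66248903],
       [  0.        , 559.63269563, 239.5052923 ],
       [  0.        ,   0.        ,   1.        ]]), 'position': array([1.03697592, 0.46249904, 1.08917479]), 'attitude': array([-1.22142588, -2.53890062,  0.74319241])}
side {'K': array([[540.40701697,   0.        , 319.68718396],
       [  0.        , 540.40701697, 237.99972191],
       [  0.        ,   0.        ,   1.        ]]), 'position': array([0.33151158, 0.81366239, 1.00300636]), 'attitude': array([-0.43487702,  2.84282231, -1.00910664])}
wrist {'K': array([[371.64829954,   0.        , 320.99661823],
       [  0.        , 371.64829954, 240.98879612],
       [  0.        ,   0.        ,   1.        ]]), 'tool_from_camera': array([[-2.67017027e-04, -3.02153201e-01,  9.53259341e-01,
        -1.42803219e-01],
       [-2.97105910e-04, -9.53259309e-01, -3.02153274e-01,
         7.69998377e-02],
       [ 9.99999920e-01, -3.63899053e-04,  1.64764965e-04,
         4.98744658e-04],
       [ 0.00000000e+00,  0.00000000e+00,  0.00000000e+00,
         1.00000000e+00]])}
```

View pics/scene0.png

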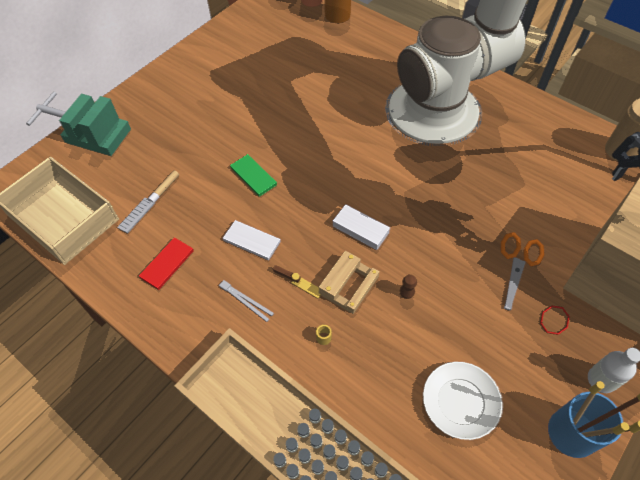

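View pics/side0.png

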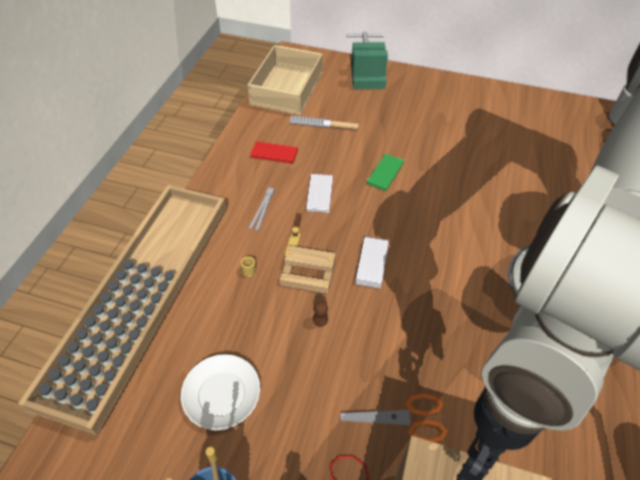

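View pics/wrist0.png

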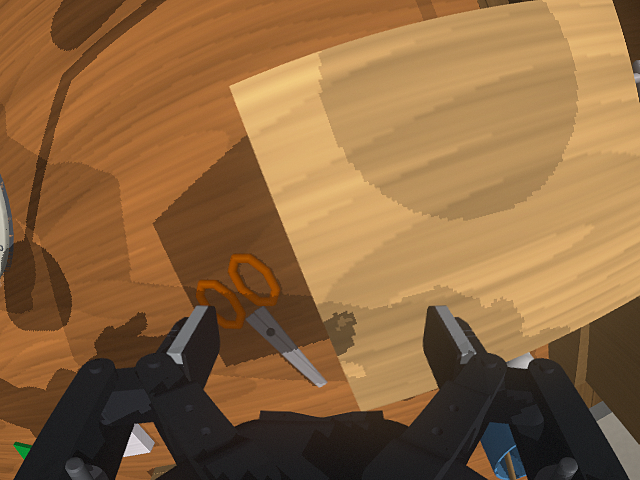

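```bash
cat > h.py <<'E'
import numpy as np,cv2
from scipy.spatial.transform import Rotation as R
from rig import arm
def ray(n,uv,st=None):
    m=arm.camera_model(n);K=m['K'];uv=np.atleast_2d(np.array(uv,float))
    d=np.c_[(uv[:,0]-K[0,2])/K[0,0],(uv[:,1]-K[1,2])/K[1,1],np.ones(len(uv))]
    if n=='wrist':
        r=np.hypot(d[:,0],d[:,1]);d=np.c_[d[:,:2]/np.maximum(r,1e-9)[:,None]*np.sin(r)[:,None],np.cos(r)]
        T=np.eye(4);T[:3,:3]=R.from_rotvec(st['orientation']).as_matrix();T[:3,3]=st['tcp_pos'];T=T@m['tool_from_camera']
        return T[:3,3],d@T[:3,:3].T
    return m['position'],d@R.from_rotvec(m['attitude']).as_matrix().T
def plane(n,uv,z,st=None):
    o,d=ray(n,uv,st);return o+d*((z-o[2])/d[:,2])[:,None]
def tri(r1,r2):
    o1,d1=r1;o2,d2=r2;d1=np.ravel(d1);d2=np.ravel(d2)
    s=np.linalg.lstsq(np.c_[d1,-d2],o2-o1,rcond=None)[0];a=o1+s[0]*d1;b=o2+s[1]*d2
    return (a+b)/2,np.linalg.norm(a-b)
E
python3 - <<'E'
import cv2
a=cv2.imread('pics/scene0.png')[200:325,210:400];b=cv2.imread('pics/side0.png')[165:315,235:400]
cv2.imwrite('pics/cs.png',cv2.resize(a,None,fx=4,fy=4,interpolation=cv2.INTER_CUBIC));cv2.imwrite('pics/cd.png',cv2.resize(b,None,fx=4,fy=4,interpolation=cv2.INTER_CUBIC))
E
```

```text
(no output)
```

View pics/cs.png

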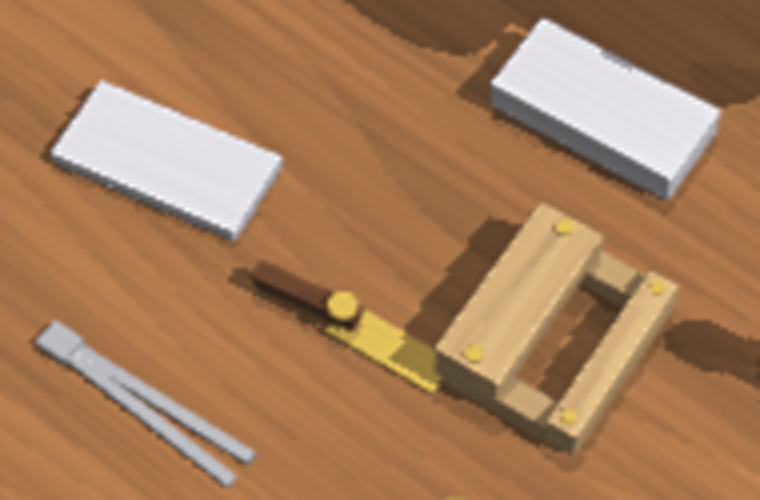

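View pics/cd.png

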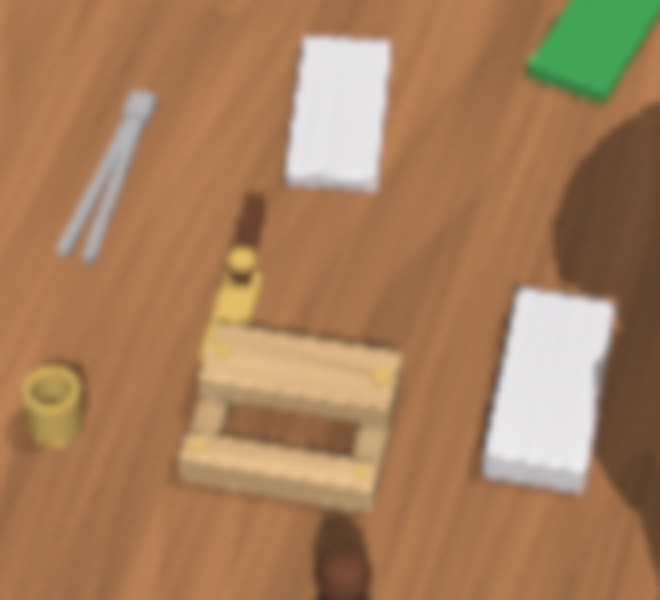

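The gauge candidates in the scene view are the thin plate at (251,240) in front of the mouth and the thick block at (361,226) beside the jig. The red plate at (167,263) and the green one at (253,175) are excluded by colour. The crop shows thin side faces on the left plate and thick ones on the right. I'll measure to confirm.

```bash
cat > m.py <<'E'
from h import *
def quad(n,box,im):
    x0,y0,x1,y1=box
    hsv=cv2.cvtColor(im,cv2.COLOR_RGB2HSV);m=((hsv[...,1]<45)&(hsv[...,2]>185)).astype(np.uint8)
    k=np.zeros_like(m);k[y0:y1,x0:x1]=m[y0:y1,x0:x1]
    c=max(cv2.findContours(k,0,cv2.CHAIN_APPROX_NONE)[0],key=cv2.contourArea)
    return c,cv2.boxPoints(cv2.minAreaRect(c)),cv2.approxPolyDP(cv2.convexHull(c),4,True)[:,0]
E
python3 - <<'E'
from m import *
np.set_printoptions(precision=4,suppress=True)
ims={n:cv2.imread(f'pics/{n}0.png')[:,:,::-1].copy() for n in('scene','side')}
for lab,bs,bd in(('gauge',(215,210,290,270),(300,165,340,220)),('block',(325,195,400,255),(350,225,395,295))):
    for n,b in(('scene',bs),('side',bd)):
        c,bp,ap=quad(n,b,ims[n]);print(lab,n,ap.tolist())
        for z in (.012,.024):
            q=plane(n,c[:,0]+0.,z)[:,:2].astype(np.float32);print(z,cv2.minAreaRect(q))
def S(p):return np.array(p)/4+[210,200]
def D(p):return np.array(p)/4+[235,165]
pts={'gA':((102,82),(391,40)),'gB':((55,152),(304,36)),'gC':((281,158),(377,184)),'gD':((236,235),(288,180)),
'blkA':((543,18),(613,298)),'blkB':((492,83),(520,288)),
'brA':((545,205),(401,352)),'brB':((438,348),(213,322)),'brC':((602,238),(388,412)),
'scr1':((565,228),(382,375)),'scr2':((473,353),(221,349)),'st1':((657,287),(361,471)),'st2':((568,415),(197,443)),
'piv':((342,303),(242,258)),'tip':((258,268),(256,198))}
for k,(a,b) in pts.items():print(k,*tri(ray('scene',S(a)),ray('side',D(b))))
E
```

```text
gauge scene [[235, 220], [279, 239], [269, 257], [223, 237]]
0.012 ((0.6103607416152954, -0.09836684167385101), (0.05513767525553703, 0.12101699411869049), 12.291548728942871)
0.024 ((0.615113377571106, -0.09211870282888412), (0.05452338233590126, 0.11966883391141891), 12.291535377502441)
gauge side [[312, 174], [332, 176], [327, 212], [307, 208]]
0.012 ((0.6080069541931152, -0.09824245423078537), (0.056790273636579514, 0.13073712587356567), 12.11325740814209)
0.024 ((0.604658842086792, -0.08720029890537262), (0.056102629750967026, 0.1291540563106537), 12.113299369812012)
block scene [[345, 205], [389, 227], [378, 244], [333, 220]]
0.012 ((0.4236414134502411, 0.07468689978122711), (0.05525536835193634, 0.12244343012571335), 5.5678629875183105)
0.024 ((0.4304741322994232, 0.07900721579790115), (0.05463981255888939, 0.12107936292886734), 5.567872047424316)
block side [[366, 237], [387, 241], [379, 285], [357, 279]]
0.012 ((0.42877620458602905, 0.07215911895036697), (0.05710868909955025, 0.1344732940196991), 5.301906108856201)
0.024 ((0.4275984466075897, 0.08113791048526764), (0.05641717463731766, 0.1328449696302414), 5.301910400390625)
gA [ 0.5946 -0.1645  0.0112] 0.006386280415882496
gB [ 0.6485 -0.1494  0.0141] 0.004072886059526402
gC [ 0.5681 -0.0487  0.0052] 0.0023356056933705933
gD [ 0.622  -0.0357  0.0044] 0.0028298670831079756
blkA [0.4079 0.0163 0.0271] 0.006596665054324427
blkB [0.4612 0.0207 0.0231] 0.004178631634400563
brA [0.5126 0.0973 0.0353] 0.006714877822937083
brB [0.6196 0.1085 0.037 ] 0.0036372537426788447
brC [0.5083 0.1339 0.0297] 0.003797810820276839
scr1 [0.518  0.1153 0.0353] 0.005428094992981135
scr2 [0.6095 0.124  0.0349] 0.003866582862155612
st1 [0.5121 0.1738 0.0255] 0.0046746258995017725
st2 [0.6034 0.1826 0.0253] 0.0036390016706404522
piv [0.6242 0.045  0.0201] 0.0030224551018259685
tip [ 0.6335 -0.0082  0.0131] 0.003002822154418183
```

```bash
python3 - <<'E'
from m import *
np.set_printoptions(precision=4,suppress=True)
s=arm.state();print(R.from_rotvec(s['orientation']).as_matrix(),s['joint_pos'])
def S(p):return np.array(p)/4+[210,200]
def D(p):return np.array(p)/4+[235,165]
O=np.array([.5638,.1197]);a=np.radians(95.5);X=np.array([np.cos(a),np.sin(a)]);Y=np.array([-X[1],X[0]])
j=lambda p:np.c_[(p[:,:2]-O)@X,(p[:,:2]-O)@Y]*1000
print('twz',plane('scene',S([(40,340),(60,320),(80,350),(252,452),(230,482)]),.006)[:,:2],j(plane('scene',S([(40,340),(60,320),(80,350),(252,452),(230,482)]),.006)))
print('twz side',j(plane('side',D([(140,92),(155,95),(62,250),(92,258)]),.006)))
for n,p in(('scene',[[235.3,220.5],[223.7,237.9],[280.2,239.4],[269,258.5]]),('side',[[332.6,175],[311,174],[329.5,211],[307,210]])):
    q=plane(n,p,.012);print(n,q[:,:2],j(q))
E
```

```text
[[-0.0004 -0.9405  0.3399]
 [-0.0009  0.3399  0.9405]
 [-1.      0.     -0.001 ]] [1.224  0.0873 0.1754 1.6598 0.     1.5708]
twz [[ 0.7397 -0.0735]
 [ 0.724  -0.0735]
 [ 0.7305 -0.0521]
 [ 0.7178  0.0614]
 [ 0.7379  0.0637]] [[-209.1582 -156.5726]
 [-207.6823 -140.9153]
 [-186.9844 -149.5042]
 [ -72.8215 -147.6727]
 [ -72.4407 -167.9251]]
twz side [[-214.5327 -151.4458]
 [-213.9663 -141.3642]
 [ -76.5673 -162.8734]
 [ -74.2896 -143.4941]]
scene [[ 0.5973 -0.1611]
 [ 0.6489 -0.1488]
 [ 0.5717 -0.0447]
 [ 0.6253 -0.0312]] [[-282.7108   -6.4421]
 [-275.4199  -58.9249]
 [-164.3745    7.9136]
 [-156.1385  -46.7479]]
side [[ 0.5938 -0.1676]
 [ 0.6486 -0.1541]
 [ 0.5656 -0.0445]
 [ 0.6194 -0.0309]] [[-288.8624   -2.3724]
 [-280.6255  -58.2187]
 [-163.5697   13.969 ]
 [-155.1826  -40.8753]]
```

Call:
move_arm([
  [0,0,0,-0.1483,0,0,0.055],
  [0,0,0,-0.1483,0,0,0.055],
  [0,0,0,-0.1483,0,0,0.055],
  [0,-0.03,-0.045,0,0,0,0.055],
  [0,-0.03,-0.045,0,0,0,0.055],
  [0,-0.03,-0.045,0,0,0,0.055],
  [0,-0.03,-0.045,0,0,0,0.055],
  [0,-0.03,-0.045,0,0,0,0.055],
  [0,-0.03,-0.045,0,0,0,0.055],
  [0,-0.03,-0.045,0,0,0,0.055],
])

```text
clock: 1.4
tcp_pos: [0.4276, 0.2228, 0.2312]
orientation: [-1.281, 1.161, 1.281]
force: [-0.1, -0.5, -0.2]
finger_gap: 0.0549
```

```bash
cat > st.py <<'E'
from m import *
np.set_printoptions(precision=4,suppress=True)
O=np.array([.5638,.1197]);a=np.radians(95.5);X=np.array([np.cos(a),np.sin(a)]);Y=np.array([-X[1],X[0]])
def j(p):
    p=np.atleast_2d(p);return np.c_[(p[:,:2]-O)@X,(p[:,:2]-O)@Y]*1000
def show():
    s=arm.state();M=R.from_rotvec(s['orientation']).as_matrix()
    print('t',s['clock'],'tcp',s['tcp_pos'],'jig',j(s['tcp_pos'])[0],'zhead',np.degrees(np.arctan2(M[1,2],M[0,2])),'down',M[:,0],'F',s['force'],'gap',s['finger_gap'],'q',s['joint_pos']);return s
if __name__=='__main__':show()
E
python3 st.py
```

```text
t 1.4 tcp [0.4276 0.2228 0.2312] jig [115.6439 125.6912] zhead 95.62239816141687 down [ 0.0001  0.0001 -1.    ] F [-0.0812 -0.5133 -0.1934] gap 0.05488585020573221 q [ 0.4803 -0.0751  0.013   1.6587  0.      0.3821]
```

Call:
move_arm([
  [0,-0.0264,-0.042,0,0,0,0.055],
  [0,-0.0264,-0.042,0,0,0,0.055],
  [0,-0.0264,-0.042,0,0,0,0.055],
  [0,-0.0264,-0.042,0,0,0,0.055],
  [0,-0.0264,-0.042,0,0,0,0.055],
  [0,-0.0264,-0.042,0,0,0,0.055],
  [0,-0.0264,-0.042,0,0,0,0.055],
  [0,-0.0264,-0.042,0,0,0,0.055],
  [0.04,0,0,0,0,0,0.055],
  [0.04,0,0,0,0,0,0.055],
])

```text
clock: 2.65
tcp_pos: [0.6704, -0.0902, 0.1495]
orientation: [-1.28, 1.162, 1.28]
force: [0.2, 0.7, 0.1]
finger_gap: 0.0553
```

```bash
python3 - <<'E'
from st import *
show();cv2.imwrite('pics/w1.png',arm.read_camera('wrist')[:,:,::-1])
E
```

```text
t 2.65 tcp [ 0.6704 -0.0902  0.1495] jig [-219.159   -86.0064] zhead 95.55628928139514 down [-0.0002  0.0001 -1.    ] F [0.2017 0.7154 0.1414] gap 0.05527801687105406 q [-0.1338  0.3838  0.3707  1.5579  0.0001 -0.2307]
```

View pics/w1.png

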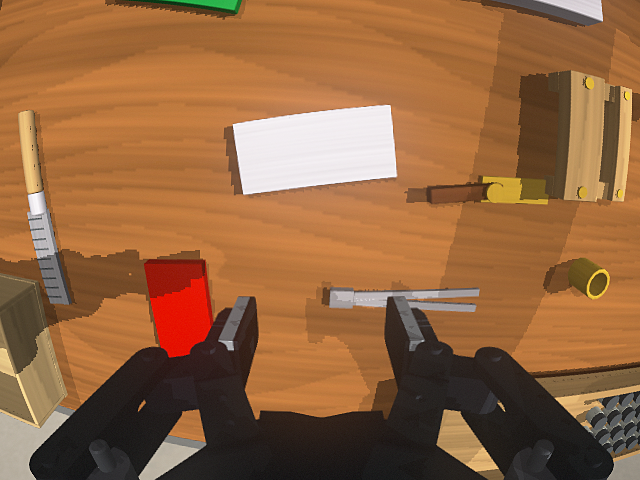

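```bash
cat > gw.py <<'E'
from st import *
def corners(im,st,box,z=.012):
    c,bp,ap=quad('wrist',box,im)
    q=plane('wrist',c[:,0]+0.,z,st)
    r=cv2.minAreaRect(j(q).astype(np.float32));return ap,r,j(cv2.boxPoints(r)) if 0 else cv2.boxPoints(r)
E
python3 - <<'E'
from gw import *
s=arm.state();im=cv2.imread('pics/w1.png')[:,:,::-1].copy()
print(corners(im,s,(215,90,410,205)))
for k,p,z in(('scr1',(589,83),.034),('scr2',(582,192),.034),('piv',(497,193),.021),('tip',(428,194),.018)):print(k,j(plane('wrist',p,z,s)))
print('pads',j(plane('wrist',[(228,348),(411,348),(255,297),(388,297)],.17,s)))
E
```

```text
(array([[390, 106],
       [396, 176],
       [243, 193],
       [233, 124]], dtype=int32), ((-222.1850128173828, -21.785198211669922), (117.01435089111328, 54.596614837646484), 6.898752212524414), array([[-283.5475,   -1.7121],
       [-276.9897,  -55.9135],
       [-160.8225,  -41.8583],
       [-167.3804,   12.3431]], dtype=float32))
scr1 [[-2.4887 47.1663]]
scr2 [[ -2.8431 -43.4879]]
piv [[-80.3703 -50.5417]]
tip [[-137.3195  -53.7284]]
pads [[-253.3595  -86.4498]
 [-183.8886  -86.4085]
 [-241.18    -64.4505]
 [-194.5897  -64.4554]]
```

Call:
move_arm([
  [0.02,0,0,0,0,0,0.055],
  [0.02,0,0,0,0,0,0.055],
  [0.02,0,0,0,0,0,0.055],
  [0.02,0,0,0,0,0,0.055],
  [0.02,0,0,0,0,0,0.055],
  [0.02,0,0,0,0,0,0.055],
  [0.02,0,0,0,0,0,0.055],
  [0.002,0,0,0,0,0,0.055],
  [0.002,0,0,0,0,0,0.055],
  [0,0,0,0,0,0,0.055],
])

```text
clock: 3.95
tcp_pos: [0.6703, -0.0894, 0.0081]
orientation: [-1.282, 1.16, 1.28]
force: [0.4, 0.2, -0.3]
finger_gap: 0.0553
```

```bash
python3 - <<'E'
from st import *
show();cv2.imwrite('pics/w2.png',arm.read_camera('wrist')[:,:,::-1])
b=arm.read_camera('scene')[:,:,::-1];cv2.imwrite('pics/s2.png',cv2.resize(b[200:325,210:400],None,fx=4,fy=4,interpolation=cv2.INTER_CUBIC))
E
```

```text
t 3.95 tcp [ 0.6703 -0.0894  0.0081] jig [-218.3764  -86.0141] zhead 95.61964943859878 down [ 0.0012 -0.0001 -1.    ] F [ 0.4496  0.2175 -0.3262] gap 0.05527345248711077 q [-0.1326  0.409   0.1302  1.2908  0.     -0.2307]
```

View pics/w2.png

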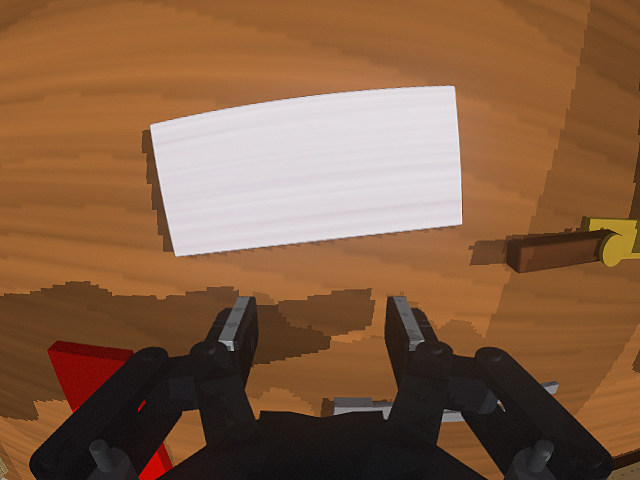

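View pics/s2.png

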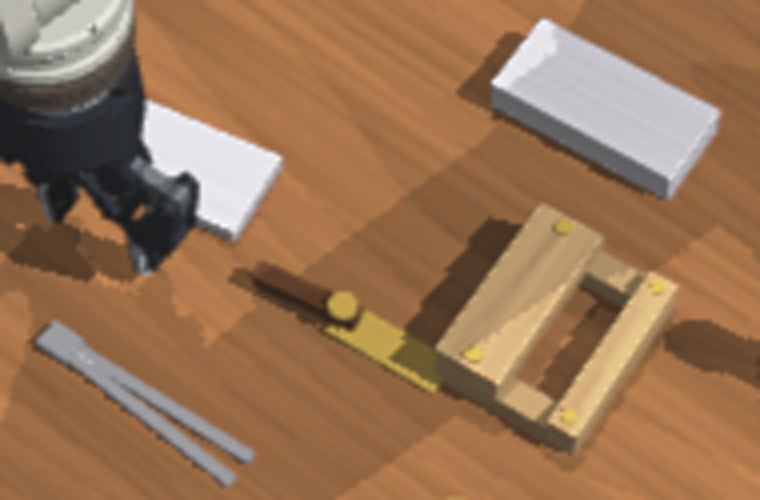

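Call:
move_arm([
  [0.003,0,0,0,0,0,0.055],
  [0.002,0.002,0,0,0,0,0.055],
  [0,0.005,0,0,0,0,0.055],
  [0,0.005,0,0,0,0,0.055],
  [0,0.005,0,0,0,0,0.055],
  [0,0.005,0,0,0,0,0.055],
  [0,0.005,0,0,0,0,0.055],
  [0,0.005,0,0,0,0,0.055],
  [0,0.004,0,0,0,0,0.055],
  [0,0,0,0,0,0,0.055],
])

```text
clock: 5.3
tcp_pos: [0.6337, -0.0929, 0.0023]
orientation: [-1.281, 1.161, 1.281]
force: [-0.1, -0.2, 0.6]
finger_gap: 0.055
```

```bash
python3 - <<'E'
from gw import *
s=show();im=arm.read_camera('wrist').copy();cv2.imwrite('pics/w3.png',im[:,:,::-1]);
print(corners(im,s,(100,60,540,340)))
E
```

```text
t 5.3 tcp [ 0.6337 -0.0929  0.0023] jig [-218.3206  -49.1696] zhead 95.61591724047426 down [-0.0003  0.     -1.    ] F [-0.059  -0.2443  0.5501] gap 0.0549788565770198 q [-0.1456  0.3296  0.0157  1.2572 -0.     -0.2436]
(array([[473, 161],
       [458, 294],
       [175, 293],
       [161, 161],
       [257, 156]], dtype=int32), ((-219.84861755371094, -10.158918380737305), (119.10853576660156, 55.291568756103516), 0.10828754305839539), array([[-279.455 ,   17.3743],
       [-279.3505,  -37.9172],
       [-160.2422,  -37.6921],
       [-160.3467,   17.5994]], dtype=float32))
```

View pics/w3.png

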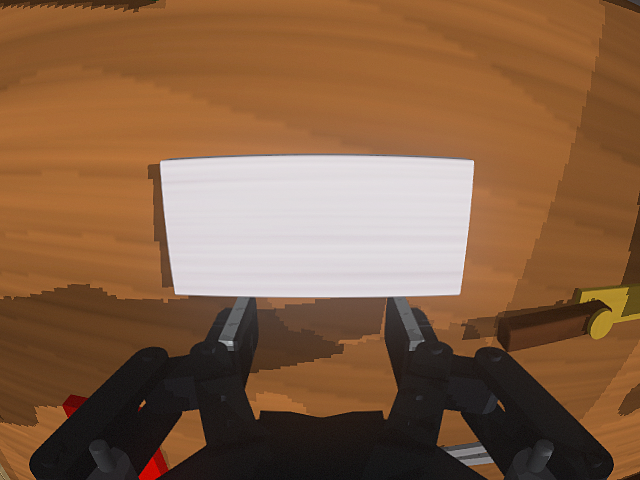

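Call:
move_arm([
  [0,0.004,0,0,0,0,0.055],
  [0,0.004,0,0,0,0,0.055],
  [0,0.004,0,0,0,0,0.055],
  [0,0,0,0,0,0,0.055],
  [0,-0.01,0,0,0,0,0.055],
  [0,-0.015,0,0,0,0,0.055],
  [-0.03,0,0,0,0,0,0.055],
  [-0.03,0,0,0,0,0,0.055],
  [-0.03,0,0,0,0,0,0.055],
  [-0.03,0,-0.03,0,0,0,0.055],
])

```text
clock: 6.6
tcp_pos: [0.6506, -0.1202, 0.1234]
orientation: [-1.283, 1.16, 1.283]
force: [0.4, -0.0, -0.2]
finger_gap: 0.0551
```

Call:
move_arm([
  [0,0.02,-0.04,0.1745,0,0,0.03],
  [0,0,0,0.1745,0,0,0.03],
  [0,0,0,0.1745,0,0,0.03],
  [0,0,0,0.1745,0,0,0.03],
  [0,0,0,0.1745,0,0,0.03],
  [0,0,0,0.1745,0,0,0.03],
  [0,0,0,0.1745,0,0,0.03],
  [0,0,0,0.1745,0,0,0.03],
  [0,0,0,0.1745,0,0,0.03],
  [0,0,0,0,0,0,0.03],
])

```text
clock: 7.85
tcp_pos: [0.6344, -0.1632, 0.1221]
orientation: [-0.078, 1.569, 0.078]
force: [0.5, -0.1, 0.1]
finger_gap: 0.0299
```

```bash
python3 - <<'E'
from gw import *
s=show();im=arm.read_camera('wrist').copy();cv2.imwrite('pics/w4.png',im[:,:,::-1]);
print(corners(im,s,(150,40,540,400)))
E
```

```text
t 7.85 tcp [ 0.6344 -0.1632  0.1221] jig [-288.3819  -43.1767] zhead 5.708813190423153 down [-0.0001  0.     -1.    ] F [ 0.4873 -0.065   0.0554] gap 0.029949762955431416 q [-0.2518  0.3274  0.2457  1.4892 -0.      1.2194]
(array([[294,  54],
       [296, 224],
       [221, 226],
       [215,  59]], dtype=int32), ((-219.95449829101562, 1.8273296356201172), (119.38164520263672, 55.63038635253906), 0.24116864800453186), array([[-279.7619,   29.391 ],
       [-279.5277,  -26.2389],
       [-160.1471,  -25.7364],
       [-160.3813,   29.8935]], dtype=float32))
```

View pics/w4.png

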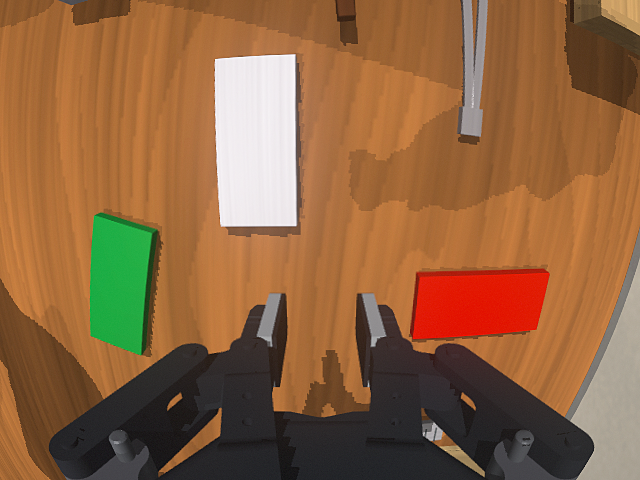

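Call:
move_arm([
  [0,-0.01,-0.015,0,0,0,0.03],
  [0,-0.01,-0.015,0,0,0,0.03],
  [0,0,-0.015,0,0,0,0.03],
  [0.02,0,0,0,0,0,0.03],
  [0.02,0,0,0,0,0,0.03],
  [0.02,0,0,0,0,0,0.03],
  [0.02,0,0,0,0,0,0.03],
  [0.02,0,0,0,0,0,0.03],
  [0.015,0,0,0,0,0,0.03],
  [0.004,0,0,0,0,0,0.03],
])

```text
clock: 9.15
tcp_pos: [0.5905, -0.1874, 0.002]
orientation: [-0.077, 1.571, 0.078]
force: [0.3, -0.2, 0.0]
finger_gap: 0.0304
```

```bash
python3 - <<'E'
from gw import *
s=show();im=arm.read_camera('wrist').copy();cv2.imwrite('pics/w5.png',im[:,:,::-1]);
print(corners(im,s,(150,40,540,400)))
E
```

```text
t 9.15 tcp [ 0.5905 -0.1874  0.002 ] jig [-308.2609    2.8667] zhead 5.64579369005935 down [-0.0016  0.0005 -1.    ] F [ 0.3306 -0.1622  0.0079] gap 0.030396874257668318 q [-0.3073  0.2829 -0.0435  1.2461 -0.      1.1649]
(array([[400,  40],
       [394, 256],
       [253, 257],
       [246,  40]], dtype=int32), ((-238.55059814453125, 1.8104896545410156), (81.27894592285156, 55.52119445800781), 0.19804945588111877), array([[-279.2858,   29.4304],
       [-279.0939,  -26.0904],
       [-197.8154,  -25.8095],
       [-198.0073,   29.7114]], dtype=float32))
```

View pics/w5.png

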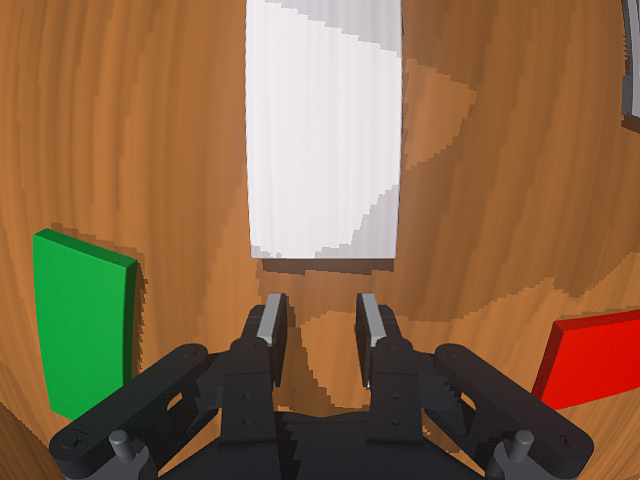

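Call:
move_arm([
  [0,0.01,0,0,0,0,0.03],
  [0,0.01,0,0,0,0,0.03],
  [0,0.012,0,0,0,0,0.03],
  [0,0.015,0,0,0,0,0.03],
  [0,0.015,0,0,0,0,0.03],
  [0,0.015,0,0,0,0,0.03],
  [0,0.015,0,0,0,0,0.03],
  [0,0.012,0,0,0,0,0.03],
  [0,0.008,0,0,0,0,0.03],
  [0,0.004,0,0,0,0,0.03],
])

```text
clock: 10.45
tcp_pos: [0.5797, -0.0717, 0.0033]
orientation: [-0.078, 1.569, 0.078]
force: [-1.2, -2.1, 1.0]
finger_gap: 0.03
```

```bash
python3 - <<'E'
from gw import *
s=show();im=arm.read_camera('wrist').copy();cv2.imwrite('pics/w6.png',im[:,:,::-1]);
print(corners(im,s,(150,20,540,400)))
E
```

```text
t 10.45 tcp [ 0.5797 -0.0717  0.0033] jig [-191.991     2.5476] zhead 5.65699467219724 down [-0.0001 -0.     -1.    ] F [-1.1864 -2.0623  1.04  ] gap 0.030008380774411425 q [-0.123   0.199  -0.1415  1.2303 -0.      1.3491]
(array([[396,  20],
       [397, 136],
       [388, 294],
       [253, 295],
       [245, 184],
       [244,  20]], dtype=int32), ((-126.71673583984375, 2.54510498046875), (106.39320373535156, 55.45729064941406), 0.09814649820327759), array([[-179.9608,   30.1826],
       [-179.8658,  -25.2746],
       [ -73.4727,  -25.0924],
       [ -73.5677,   30.3648]], dtype=float32))
```

View pics/w6.png

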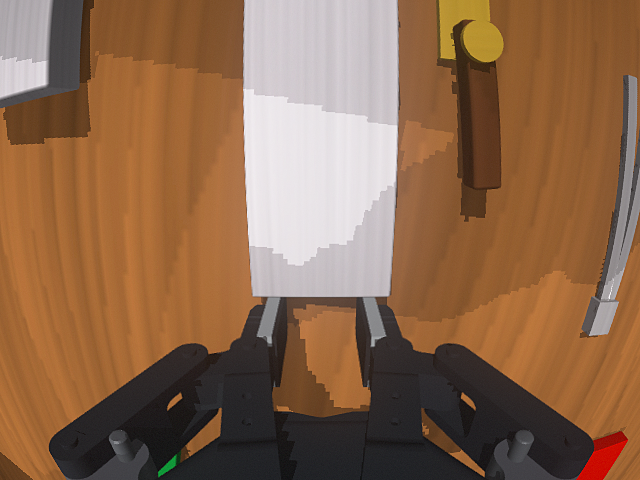

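```bash
python3 - <<'E'
from gw import *
s=arm.state()
print('piv',j(plane('wrist',(482,42),.021,s)),'tip',j(plane('wrist',(485,188),.018,s)))
E
```

```text
piv [[-80.3743 -54.1138]] tip [[-133.874  -58.718]]
```

Call:
move_arm([
  [0,0.006,0,0,0,0,0.03],
  [0,0.01,0,0,0,0,0.03],
  [0,0.01,0,0,0,0,0.03],
  [0,0.01,0,0,0,0,0.03],
  [0,0.01,0,0,0,0,0.03],
  [0,0.01,0,0,0,0,0.03],
  [0,0.008,0,0,0,0,0.03],
  [0,0.006,0,0,0,0,0.03],
  [0,0.004,0,0,0,0,0.03],
  [0,0.002,0,0,0,0,0.03],
])

```text
clock: 11.75
tcp_pos: [0.5722, 0.0037, 0.0033]
orientation: [-0.077, 1.569, 0.077]
force: [0.7, -0.7, -0.5]
finger_gap: 0.0302
```

```bash
python3 - <<'E'
from gw import *
s=show();im=arm.read_camera('wrist').copy();cv2.imwrite('pics/w7.png',im[:,:,::-1]);
b=arm.read_camera('scene')[:,:,::-1];cv2.imwrite('pics/s7.png',cv2.resize(b[200:325,210:400],None,fx=4,fy=4,interpolation=cv2.INTER_CUBIC))
print(corners(im,s,(150,20,540,400)))
E
```

```text
t 11.75 tcp [0.5722 0.0037 0.0033] jig [-116.2993    2.7209] zhead 5.640499875648308 down [-0. -0. -1.] F [ 0.6808 -0.67   -0.483 ] gap 0.03023243194749959 q [ 0.0064  0.1717 -0.173   1.2261 -0.      1.4788]
(array([[248, 128],
       [396, 128],
       [388, 295],
       [253, 294],
       [245, 181]], dtype=int32), ((-71.26356506347656, 2.5747947692871094), (66.04708862304688, 55.4496955871582), 0.15959754586219788), array([[-104.3642,   30.2075],
       [-104.2098,  -25.2419],
       [ -38.1629,  -25.058 ],
       [ -38.3174,   30.3915]], dtype=float32))
```

View pics/w7.png

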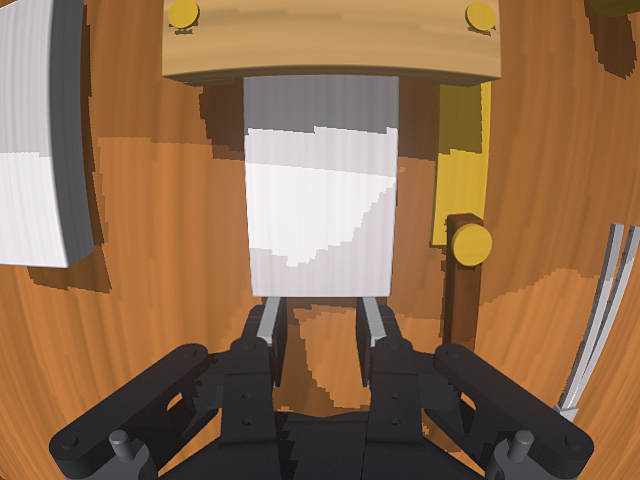

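View pics/s7.png

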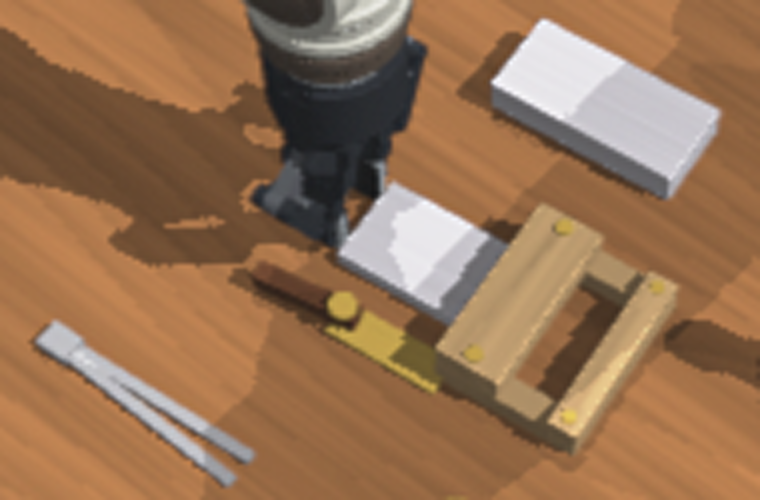

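Call:
move_arm([
  [0,0.004,0,0,0,0,0.03],
  [0,0.005,0,0,0,0,0.03],
  [0,0.005,0,0,0,0,0.03],
  [0,0.005,0,0,0,0,0.03],
  [0,0.004,0,0,0,0,0.03],
  [0,0.003,0,0,0,0,0.03],
  [0,0.002,0,0,0,0,0.03],
  [0,0.002,0,0,0,0,0.03],
  [0,0.001,0,0,0,0,0.03],
  [0,0.001,0,0,0,0,0.03],
])

```text
clock: 13.1
tcp_pos: [0.5692, 0.0353, 0.0033]
orientation: [-0.077, 1.569, 0.077]
force: [0.3, -1.2, 1.4]
finger_gap: 0.0301
```

```bash
python3 st.py
```

```text
t 13.1 tcp [0.5692 0.0353 0.0033] jig [-84.4958   2.7548] zhead 5.632440512911812 down [ 0.0001 -0.0001 -1.    ] F [ 0.2918 -1.246   1.3525] gap 0.030091268035581195 q [ 0.062   0.167  -0.1783  1.2254 -0.0001  1.5345]
```

Call:
move_arm([
  [0,0.0005,0,0,0,0,0.03],
  [0,0.0005,0,0,0,0,0.03],
  [0,0.0005,0,0,0,0,0.03],
  [0,0.0003,0,0,0,0,0.03],
  [0,0.0003,0,0,0,0,0.03],
  [0,0.0003,0,0,0,0,0.03],
  [0,0.0003,0,0,0,0,0.03],
  [0,0.0003,0,0,0,0,0.03],
  [0,0.0003,0,0,0,0,0.03],
  [0,0,0,0,0,0,0.03],
])

```text
clock: 14.35
tcp_pos: [0.5688, 0.0382, 0.0033]
orientation: [-0.078, 1.569, 0.076]
force: [0.5, -4.6, 0.9]
finger_gap: 0.0299
```

```bash
python3 - <<'E'
from gw import *
s=show();im=arm.read_camera('wrist').copy();cv2.imwrite('pics/w8.png',im[:,:,::-1]);
b=arm.read_camera('scene')[:,:,::-1];cv2.imwrite('pics/s8.png',cv2.resize(b[225:325,285:400],None,fx=6,fy=6,interpolation=cv2.INTER_CUBIC))
print(corners(im,s,(150,20,540,400)))
E
```

```text
t 14.35 tcp [0.5688 0.0382 0.0033] jig [-81.5649   2.7999] zhead 5.622389314279578 down [ 0.0001 -0.0008 -1.    ] F [ 0.5059 -4.6124  0.9046] gap 0.02992467191398908 q [ 0.0675  0.1667 -0.1787  1.2254 -0.0008  1.5402]
(array([[251, 222],
       [393, 222],
       [388, 295],
       [253, 295]], dtype=int32), ((-53.89214324951172, 2.632568359375), (31.385129928588867, 55.37077331542969), 0.1250237077474594), array([[-69.6451,  30.2836],
       [-69.5243, -25.087 ],
       [-38.1392, -25.0185],
       [-38.26  ,  30.3521]], dtype=float32))
```

View pics/w8.png

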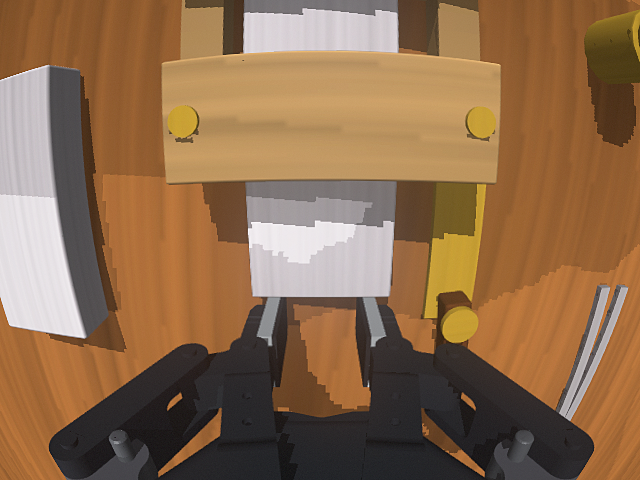

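View pics/s8.png

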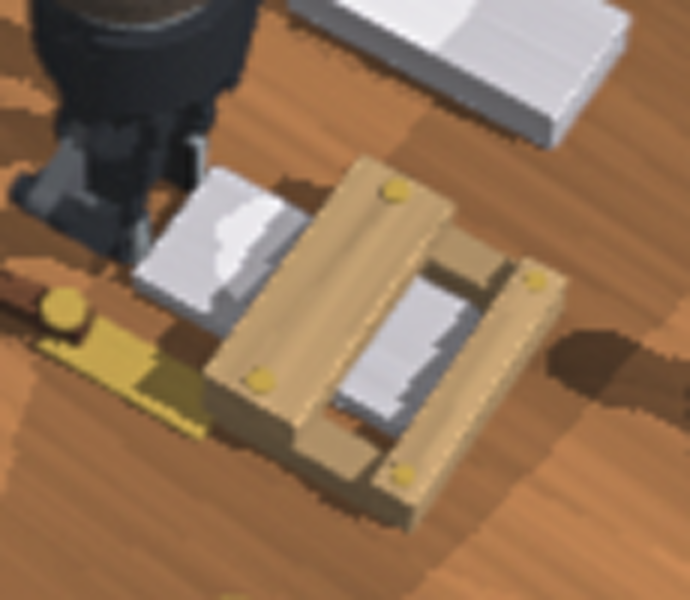

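The scene view shows the far end meeting the stop bar at crop (420,400). The near-end corners measure x = -69.6, as they should, and the force is starting to rise. I'll press once to confirm it's seated.

Call:
move_arm([
  [0,0.0005,0,0,0,0,0.03],
  [0,0.0005,0,0,0,0,0.03],
  [0,0.0005,0,0,0,0,0.03],
  [0,0,0,0,0,0,0.03],
  [0,0,0,0,0,0,0.03],
  [0,0,0,0,0,0,0.03],
  [0,0,0,0,0,0,0.03],
  [0,0,0,0,0,0,0.03],
  [0,0,0,0,0,0,0.03],
  [0,0,0,0,0,0,0.03],
])

```text
clock: 15.7
tcp_pos: [0.5689, 0.0384, 0.0034]
orientation: [-0.079, 1.569, 0.074]
force: [0.9, -13.3, 1.4]
finger_gap: 0.03
```

```bash
python3 st.py
```

```text
t 15.7 tcp [0.5689 0.0384 0.0034] jig [-81.4314   2.6936] zhead 5.560459266189698 down [ 0.0006 -0.0034 -1.    ] F [  0.8838 -13.2842   1.4273] gap 0.030022870008331377 q [ 0.0691  0.1666 -0.1787  1.2251 -0.0034  1.5428]
```

Call:
move_arm([
  [0,-0.01,0,0,0,0,0.03],
  [0,-0.02,0,0,0,0,0.03],
  [-0.02,-0.01,0,0,0,0,0],
  [-0.02,-0.01,0,0,0,0,0],
  [-0.02,0,0.02,0,0,0,0],
  [0,0,0.035,0,0,0,0],
  [0,0,0.035,0,0,0,0],
  [0,0,0,0,0,0,0],
  [0.02,0,0,0,0,0,0],
  [0,0,0,0,0,0,0],
])

```text
clock: 16.95
tcp_pos: [0.6609, -0.0012, 0.0406]
orientation: [-0.077, 1.574, 0.077]
force: [-0.1, -0.3, -0.3]
finger_gap: -0.0003
```

```bash
python3 - <<'E'
from gw import *
s=show();im=arm.read_camera('wrist').copy();cv2.imwrite('pics/w9.png',im[:,:,::-1]);
c,_,ap=quad('wrist',(150,20,560,400),im);print(ap.tolist(),j(plane('wrist',ap+0.,.012,s)))
E
```

```text
t 16.95 tcp [ 0.6609 -0.0012  0.0406] jig [-129.6309  -85.1005] zhead 5.622524213027814 down [-0.0042  0.0001 -1.    ] F [-0.1184 -0.2844 -0.2556] gap -0.0003079192876212877 q [-0.0018  0.3633  0.1341  1.3457  0.0001  1.4709]
[[192, 104], [195, 167], [150, 170], [150, 109]] [[-38.8623 -24.5804]
 [-69.2834 -24.9517]
 [-69.581   -0.4263]
 [-39.2388  -2.144 ]]
```

View pics/w9.png

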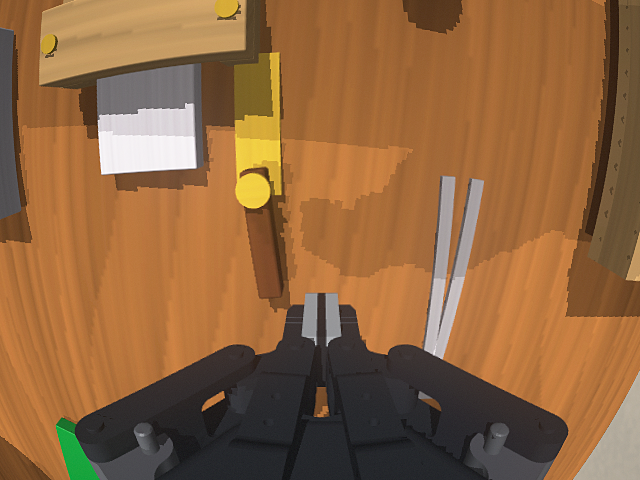

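Call:
move_arm([
  [0,-0.002,0.005,0,0,0,0],
  [0.012,0,0,0,0,0,0],
  [0.012,0,0,0,0,0,0],
  [0.007,0,0,0,0,0,0],
  [0,0,0,0,0,0,0],
  [0,0,-0.007,0,0,0,0],
  [0,0,-0.007,0,0,0,0],
  [0,0,-0.007,0,0,0,0],
  [0,0,-0.007,0,0,0,0],
  [0,0,0,0,0,0,0],
])

```text
clock: 18.25
tcp_pos: [0.64, -0.0051, 0.0126]
orientation: [-0.077, 1.569, 0.077]
force: [-0.5, -0.1, -0.5]
finger_gap: 0.0001
```

```bash
python3 - <<'E'
from gw import *
s=show();im=arm.read_camera('wrist').copy();cv2.imwrite('pics/w10.png',im[:,:,::-1]);
E
```

```text
t 18.25 tcp [ 0.64   -0.0051  0.0126] jig [-131.5481  -63.875 ] zhead 5.629193506680039 down [ 0.0002  0.     -1.    ] F [-0.5266 -0.117  -0.5072] gap 0.00013338361257073526 q [-0.008   0.3224  0.0269  1.2751  0.      1.4645]
```

View pics/w10.png

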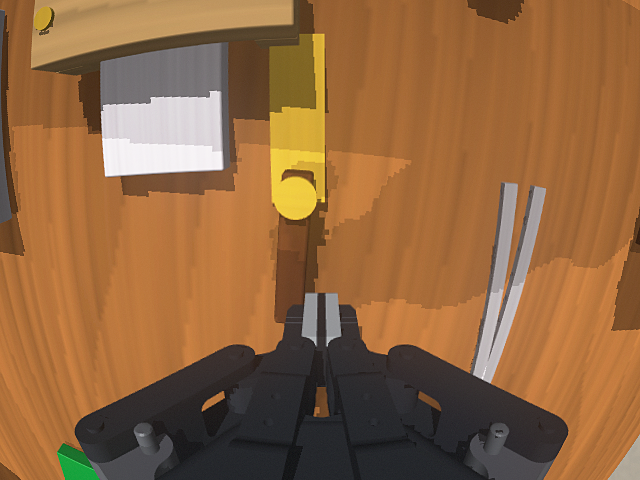

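Call:
move_arm([
  [0.004,0,-0.0075,0,0,0,0],
  [0,0.0013,-0.005,0,0,0,0],
  [0,0.0013,-0.005,0,0,0,0],
  [0,0.0025,-0.0047,0,0,0,0],
  [0,0.0025,-0.0047,0,0,0,0],
  [0,0.0037,-0.0037,0,0,0,0],
  [0,0.0037,-0.0037,0,0,0,0],
  [0,0.0045,-0.0027,0,0,0,0],
  [0,0.0045,-0.0027,0,0,0,0],
  [0,0,0,0,0,0,0],
])

```text
clock: 19.55
tcp_pos: [0.5982, 0.0154, 0.008]
orientation: [-0.078, 1.57, 0.078]
force: [0.2, -0.3, 0.3]
finger_gap: 0.0
```

```bash
python3 - <<'E'
from gw import *
s=show();im=arm.read_camera('wrist').copy();cv2.imwrite('pics/w11.png',im[:,:,::-1]);
E
```

```text
t 19.55 tcp [0.5982 0.0154 0.008 ] jig [-107.0668  -24.2154] zhead 5.671797513639221 down [-0.0007  0.0003 -1.    ] F [ 0.1966 -0.3223  0.2991] gap 3.3852855701913184e-05 q [ 0.0257  0.2295 -0.0962  1.2457  0.0003  1.4975]
```

View pics/w11.png

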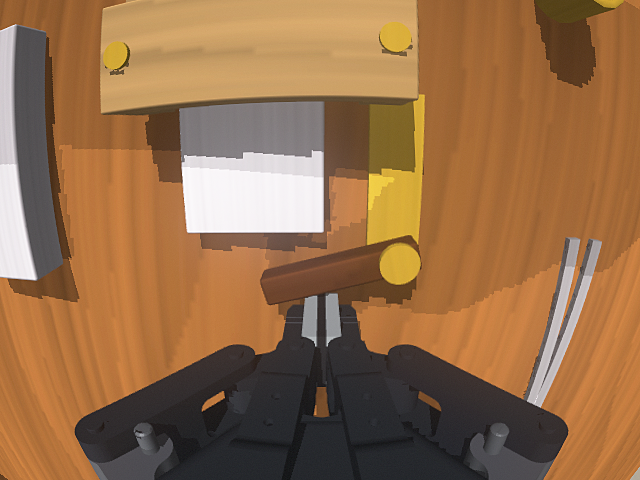

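The catch at (340,275) is about 15° from shut, with the fingertip behind it and the plate still home.

Call:
move_arm([
  [0,0.003,-0.002,0,0,0,0],
  [0,0.003,-0.001,0,0,0,0],
  [0,0.002,0,0,0,0,0],
  [0,0.001,0,0,0,0,0],
  [0,0.0005,0,0,0,0,0],
  [0,0.0005,0,0,0,0,0],
  [0,0.0005,0,0,0,0,0],
  [0,0,0,0,0,0,0],
  [0,0,0,0,0,0,0],
  [0,0,0,0,0,0,0],
])

```text
clock: 20.85
tcp_pos: [0.5945, 0.0249, 0.0083]
orientation: [-0.077, 1.57, 0.077]
force: [0.0, -3.9, 0.6]
finger_gap: -0.0001
```

```bash
python3 - <<'E'
from gw import *
s=show();im=arm.read_camera('wrist').copy();cv2.imwrite('pics/w12.png',im[:,:,::-1]);
E
```

```text
t 20.85 tcp [0.5945 0.0249 0.0083] jig [-97.3085 -21.4705] zhead 5.627607817012311 down [-0.0001 -0.0003 -1.    ] F [ 0.0032 -3.9214  0.6223] gap -5.8500624583340755e-05 q [ 0.042   0.2211 -0.1056  1.2442 -0.0003  1.5146]
```

View pics/w12.png

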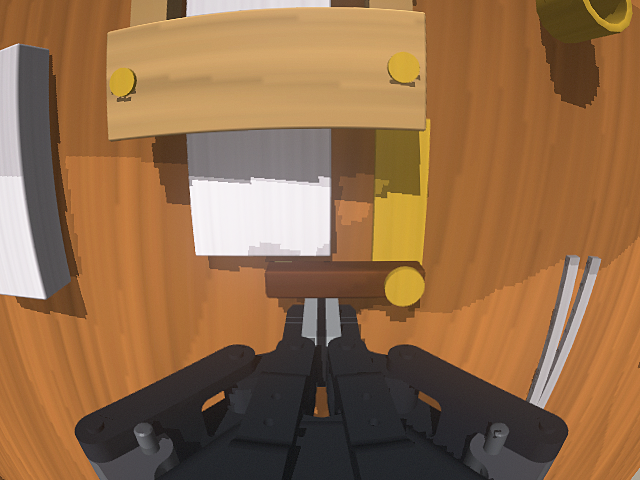

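Force has built to 3.9 N and the catch looks square. I'll press slightly more, then back off and rise.

Call:
move_arm([
  [0,0.0005,0,0,0,0,0],
  [0,0.0005,0,0,0,0,0],
  [0,0,0,0,0,0,0],
  [0,-0.003,0,0,0,0,0],
  [0,-0.01,0,0,0,0,0],
  [0,-0.015,0,0,0,0,0],
  [-0.02,0,0,0,0,0,0],
  [-0.04,0,0,0,0,0,0],
  [-0.03,0,0,0,0,0,0],
  [0,0,0,0,0,0,0],
])

```text
clock: 22.15
tcp_pos: [0.5987, -0.0025, 0.1011]
orientation: [-0.077, 1.565, 0.077]
force: [1.0, 0.5, 0.2]
finger_gap: -0.0
```

```bash
python3 - <<'E'
from gw import *
s=show();im=arm.read_camera('wrist').copy();cv2.imwrite('pics/w13.png',im[:,:,::-1]);
b=arm.read_camera('scene')[:,:,::-1];cv2.imwrite('pics/s13.png',cv2.resize(b[200:325,210:400],None,fx=4,fy=4,interpolation=cv2.INTER_CUBIC))
c,_,ap=quad('wrist',(150,60,560,300),im);print(ap.tolist(),j(plane('wrist',ap+0.,.012,s)))
E
```

```text
t 22.15 tcp [ 0.5987 -0.0025  0.1011] jig [-124.9742  -23.0209] zhead 5.613075021486004 down [ 0.0046  0.0002 -1.    ] F [1.0267 0.4536 0.2045] gap -3.72802115295453e-08 q [-0.0043  0.1877  0.0367  1.4152  0.0002  1.4686]
[[323, 113], [323, 162], [236, 164], [237, 115]] [[-38.6304 -25.0099]
 [-69.277  -25.0811]
 [-69.7478  29.9285]
 [-38.6443  28.4517]]
```

View pics/w13.png

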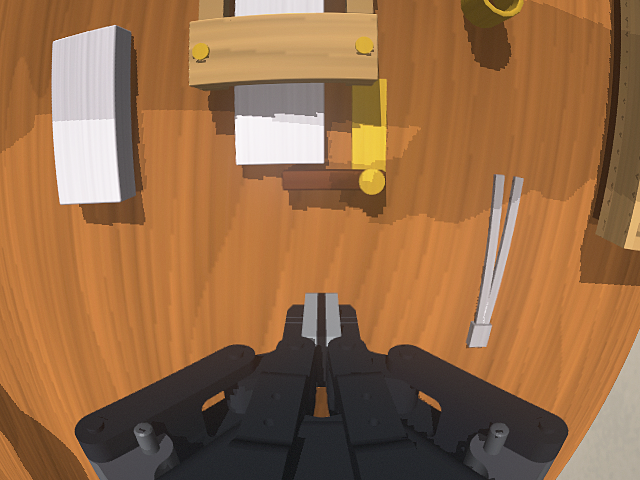

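View pics/s13.png

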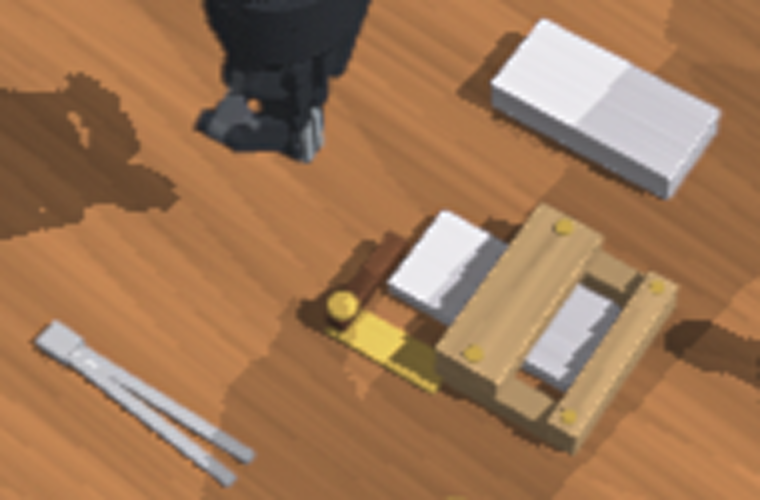

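```bash
python3 - <<'E'
from gw import *
s=show();im=cv2.cvtColor(cv2.imread('pics/w13.png'),cv2.COLOR_BGR2HSV)
p=plane('wrist',[(284,171),(345,170),(284,188),(345,189)],.018,s);q=j(p);print(q,np.arctan2(-(q[0]-q[1])[0],(q[0]-q[1])[1]),np.arctan2(-(q[2]-q[3])[0],(q[2]-q[3])[1]))
arm.job_done()
E
```

```text
t 22.25 tcp [ 0.5972 -0.0023  0.0979] jig [-124.6481  -21.5629] zhead 5.6145741287188855 down [-0.      0.0001 -1.    ] F [ 0.0405 -0.2315 -0.5583] gap -6.401650674474864e-05 q [-0.0039  0.1896  0.0327  1.414   0.0001  1.4689]
[[-73.4019   0.2986]
 [-72.8132 -36.3761]
 [-83.8287   0.4832]
 [-84.4461 -36.5421]] 0.016050049814299982 -0.016672356364024955
the job is handed in; nothing more can be done
```

The gauge plate is home under the bridge and the catch is shut behind it. I handed the job in at about 22 s on the robot's clock; no verdict is reported.

**What I did:**
- I pushed the plate sideways with both fingertips to square it and line it up.
- I then pushed it under the bridge until the force at the stop rose to about 13 N.
- I swung the catch round with closed fingers until it met its hard stop. After that I backed off and rose to about 0.1 m.

**Last checks:**

| Check | Measured | Target |
|---|---|---|
| Plate near end, jig x | about -69.5 mm | -70 mm |
| Plate centre, jig y | about +2.5 mm | within ±13 mm |
| Plate squareness | within about 0.01 rad | below 0.07 rad |
| Catch angle | about ±0.016 rad (its two long edges) | below 0.12 rad |

- **Plate's far end:** the scene picture shows it against the stop.
- **Loose things:** I kept clear of them, and the block and tweezers look unmoved in the scene picture. I did not remeasure the rest.
- **Disagreement:** the wrist view and the fixed views differed by up to 2–3 mm, within what the calibration allows.

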